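Put the stacking desk organiser together

TASK

Put the desk organiser together on the black bottom tray where it stands: set the teal middle tray on it, lay the eraser in the middle tray's left compartment, then cover it with the white top tray, each tray level with its corner pins fully down in the sockets of the tray below. Then put what is too tall to be covered into the top tray: the binder clip, standing on its spine, in the left compartment above the eraser, and the glue stick from the front of the desk, upright, in the right one beside it (left and right as the robot sees the organiser). Leave the sticky notes, the pink highlighter and the stapler where they lie.

Things in the scene. Friction and masses are not known exactly. Their poses are not given: they have to be found in the camera images.
- bottom_tray: Black fixed tray, 125 (x) x 145 (y) x 38 mm, yaw within 0.25 rad. Origin: centre of underside; +x back, +y left. Inner floor at z 11, rim 38, walls 3 mm. A 10 mm divider along x at y = 0 parts it into a left (+y) and right half, each 64 mm wide, 119 deep. Corner posts 18 mm wide with sockets at x +-53, y +-63 mm: 11 mm square, 15 at the chamfered mouth, 10 deep. Memory stick and battery inside.
- middle_tray: Teal loose tray, about 160 g, same form, sizes, origin and sockets as bottom_tray; same either way round. Under each corner (x +-53, y +-63 mm) a pin 8 mm long, 8 thick, 4 at the tip; it stands on these (origin level with their tips). Seated, its origin is 30 mm above bottom_tray's. Lift it by the 10 mm thick divider (along x, top at z 36 mm), fingers in both halves, closing along y.
- top_tray: White loose tray, about 160 g, as middle_tray in form, sizes, origin, pins and grip divider, but its corner posts are closed and rounded, without sockets, so nothing stacks on it. Same either way round. Seated on the middle tray, its origin is 60 mm above bottom_tray's; its inner floor, 11 mm above its origin, then lies 71 mm above it.
- eraser: Eraser in a blue card sleeve, white at one end, lying flat: 20 (x) by 44 (y) by 12 mm high. Origin at the centre of its underside, y along its length.
- binder_clip: Black binder clip standing on its flat spine, its two silver wire loops up: 19 (x) by 32 (y) mm, black part 18 mm high and 16 mm thick, 33 mm high with the loops. Origin at the centre of its underside, y along the spine, z up. Grip the black part across x, low down.
- glue_stick: Red and orange glue stick standing upright near the front edge of the desk: 27 mm thick, 90 mm high. Origin at the centre of its underside, z up along it. (A like one stands out of reach in the far right corner, beyond the pen cup: not meant.)
- sticky_notes: Bystander: cream block of sticky notes, 76 by 77 by 11 mm high, loose. Origin at the centre of its underside.
- highlighter_pink: Bystander: pink highlighter lying on the desk, 18 (x) by 122 (y) by 18 mm high, loose. Origin at the centre of its underside, y along it.
- stapler: Bystander: black stapler, 36 (x) by 134 (y) by 43 mm high, loose. Origin at the centre of its underside, y along it.
Not all that is in view belongs to the job. Leave any brown or orange look-alike of the eraser alone.

How it is judged (in metres and radians):
At the end, for the whole second after the job is handed in: Middle and top tray seated on the bottom tray: within 5 mm and 0.06 rad of it, level, 30 and 60 mm up within 3 mm. Eraser in the left half of the middle tray; clip (left) and glue stick (right) upright within 0.12 rad on the top tray's floor. All at rest (horizontal distance between each of middle_tray, top_tray and bottom_tray below 0.005 m and z of middle_tray in the frame of bottom_tray between 0.027 and 0.033 m and angle between the x axis of each of middle_tray, top_tray and the x axis of bottom_tray, either way round below 0.06 rad and angle between each of middle_tray, top_tray's own z axis and vertical below 0.05 rad and linear speed of each of middle_tray, top_tray, eraser, binder_clip, glue_stick below 0.02 m/s and z of top_tray in the frame of bottom_tray between 0.057 and 0.063 m and x of eraser in the frame of bottom_tray between -0.055 and 0.055 m and y of eraser in the frame of bottom_tray between 0.006 and 0.069 m and z of eraser in the frame of bottom_tray between 0.036 and 0.056 m and x of binder_clip in the frame of bottom_tray between -0.055 and 0.055 m and y of binder_clip in the frame of bottom_tray between 0.006 and 0.069 m and z of binder_clip in the frame of bottom_tray between 0.066 and 0.077 m and angle between each of binder_clip, glue_stick's own z axis and vertical below 0.12 rad and x of glue_stick in the frame of bottom_tray between -0.055 and 0.055 m and y of glue_stick in the frame of bottom_tray between -0.069 and -0.006 m and z of glue_stick in the frame of bottom_tray between 0.066 and 0.077 m); the robot touches nothing.
It fails at once if the sticky notes, the pink highlighter or the stapler is moved by more than 25 mm (distance of any of sticky_notes, highlighter_pink, stapler from where it was at the start of the episode above 0.025 m).
It also fails if it takes over 134 s, if anything falls off the work surface, if the arm or the gripper's body presses on something with over 40 N, if the wrist force passes 120 N, or if a joint passes its speed limit or range.

ROBOT

A 6-joint arm with a two-finger parallel gripper is mounted at the origin on a cart in front of the work surface, level with it; the furniture and walls round the work are solid. World frame = base frame: x ahead of the robot, y to its left, z up, the work surface at z = 0. Lengths are in mm, angles in rad, forces in N, time in s.
With the tool pointing down it reaches from about 275 to 750 mm from the base axis. Payload 10.2 kg.
Tool frame: the origin (TCP) lies at the centre of the arm's flange, where the gripper is bolted on; the fingertips stand 173 mm ahead of it and the grasp point (between the pads) lies 155 mm ahead of it; z points along the fingers, y is the line along which they close (so a half turn about z gives the same grasp; the last joint's range is limited). The gripper opens to 85 mm and grips with 20 to 120 N. Pads are 22 mm wide; open, the fingers measure 114 mm over their backs; the gripper's body (76 mm by 85 mm) begins 54 mm behind the grasp point. The pads swing forward as they close: fully open they stand 13 mm farther back than shut.
Start: joints at [1.002, 0.313, 1.498, -0, 1.331, -0.223], TCP at [177.962, 493.925, 404.694] pointing down, gripper open.
Joint ranges: [-2.94, 2.94], [-0.97, 2.17], [0.19, 2.56], [-1.23, 4.37], [0.02, 3.11], [-2.88, 2.88]. Speed limits (rad/s): [2.39, 2.39, 3.01, 3.14, 3.14, 3.14].

INTERFACE

Orientations are given as a unit quaternion [w, x, y, z].
In Python, from rig import status, capture, camera_info, ticket gives the robot as it stands.
- The arm moves only by the shell command python3 -m crank 'ROWS' [FORCE]. ROWS is JSON, a list of rows, each a list of 7 numbers: the shift along the tool's x, y, z as a fraction of full scale, then the turn, a rotation vector about the tool's x, y, z as a fraction of full scale, then the closure, from 0 (fully open) to 1 (shut). A call has 1 to 12 rows; each row is the pose to reach, as a shift and turn from the pose commanded when the call began, along the tool's axes at that moment; what a row does not reach only later rows make up. Full scale, the value 1, is 0.1 m for a shift and 45 degrees for a turn. A row lasts 1/10 s, in which the tool goes at most 50 mm and 8.59 degrees, less where a joint would pass 70% of its speed; a pose out of reach is approached as far as the arm can. A call with a number of a shift or a turn outside -1 to 1 is refused whole. A call with a gripper value outside its range is refused whole. The fingers move at their own pace and stop on an object; FORCE is the grip in N (left out, the last holds). Time passes only in rows, so rows that repeat a pose let the fingers close. It gives the time, the measured TCP pose, the force, the opening and the grip force at its end, in the units of the state.
- status.sense(): the state, without advancing time (a new reading comes with each control period).
- capture(name): name is "scene" or "top" or "wrist"; returns (picture, depth): 420x560x3 uint8, red, green, blue; 420x560 float32, mm along the optical axis (not along the pixel's ray), 0 where there is no reading.
- camera_info(name): a dict with "K" (3x3 intrinsics, pixels), "camera_from_world" (4x4, takes a point from world to camera coordinates). Camera axes: x right, y up, looking along -z (the intrinsics and any distortion apply to the point x, -y, -z); pixel columns grow to the right and rows downward; lengths in mm; the calibration is good to about 2 mm. A picture is of the moment at which its call begins: read the wrist's pose just before it. camera_info takes no time and is no camera call; for the wrist camera it gives the pose at the moment of the call.
- ticket.finish_job(): hands the job in; it is judged then, once.
The state is a dict: "time_s": time; "joints": joint angles; "dq": joint speeds; "tau": joint torques, N m; "eef_pos": TCP position; "ee_rot": TCP orientation; "force": force on the tool from outside, world axes, zero at the start; "wrist_torque": the same for the moment, N m; "grip_width": opening from 0.0 (shut) to 1.0 (fully open); "grip_force": force on a finger pad.
Only numpy, scipy, OpenCV 4.12 (cv2) and the standard library are available. Lean on these libraries where they do the work, as an engineer would, in place of code of your own. Each camera call takes 0.05 s, during which the arm holds its last target. There are 200 camera calls.

## Working session

There is one attempt and no reset: what is moved stays moved. The work goes in short steps, Python scripts to look and compute and a shell command to move; the robot and the scene stay as the last step left them, time stands still between calls to the robot, and variables do not carry over. Pictures are saved under pics/ and viewed, at most 14 in all, crops included, and the job is handed in when it is done.

```bash
ls; mkdir -p pics; python3 - <<'E'
from rig import status,capture,camera_info
import cv2,numpy as np
print(status.sense())
for n in ["scene","top"]:
    i=camera_info(n);print(n,i)
    p,d=capture(n);np.savez(f"pics/{n}0.npz",p=p,d=d)
    cv2.imwrite(f"pics/{n}0.png",p[:,:,::-1])
    print((d>0).mean(),np.median(d))
E
```

```text
pics
{'time_s': 0.0, 'joints': array([ 1.00162881e+00,  3.13461234e-01,  1.49843399e+00, -1.68475149e-05,
        1.33098275e+00, -2.23406765e-01]), 'dq': array([-0.00016892, -0.0010354 ,  0.00035563,  0.00029388,  0.00171362,
       -0.00030884]), 'tau': array([-1.60439591e-03, -4.12270617e+01, -2.59728760e+01, -2.91892275e-04,
        4.42102042e-03,  2.53130423e-05]), 'eef_pos': array([177.92627474, 493.89410543, 404.13034519]), 'ee_rot': array([-2.40515938e-04,  1.72018488e-01,  9.85093512e-01, -5.96010150e-04]), 'force': array([-0.18278713, -0.99242905, -0.39095319]), 'wrist_torque': array([-0.01652976,  0.01821975, -0.01741863]), 'grip_force': 0.0, 'grip_width': 0.9947123643772465}
scene {'K': array([[489.24612145,   0.        , 280.50752692],
       [  0.        , 489.24612145, 203.77715082],
       [  0.        ,   0.        ,   1.        ]]), 'camera_from_world': array([[ 5.34981588e-01, -8.44839931e-01, -6.33961501e-03,
        -3.47604107e+02],
       [ 3.41430864e-01,  2.09329873e-01,  9.16300153e-01,
        -1.98217319e+02],
       [-7.72799887e-01, -4.92368251e-01,  4.00442055e-01,
        -8.98858098e+02],
       [ 0.00000000e+00,  0.00000000e+00,  0.00000000e+00,
         1.00000000e+00]])}
0.9958418367346938 1302.9719
top {'K': array([[469.4368225 ,   0.        , 273.4215692 ],
       [  0.        , 469.4368225 , 218.17189038],
       [  0.        ,   0.        ,   1.        ]]), 'camera_from_world': array([[-1.41565169e-02, -9.99883963e-01, -5.62606652e-03,
        -4.79751630e+01],
       [ 9.87718494e-01, -1.48594323e-02,  1.55535763e-01,
        -5.33193776e+02],
       [-1.55601315e-01, -3.35512531e-03,  9.87814241e-01,
        -1.45248738e+03],
       [ 0.00000000e+00,  0.00000000e+00,  0.00000000e+00,
         1.00000000e+00]])}
0.9960374149659864 1559.3021
```

View pics/top0.png

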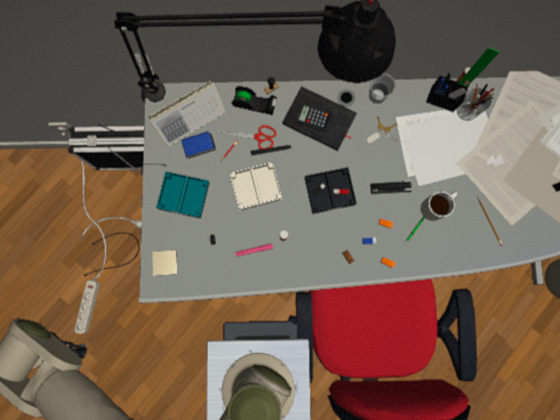

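View pics/scene0.png

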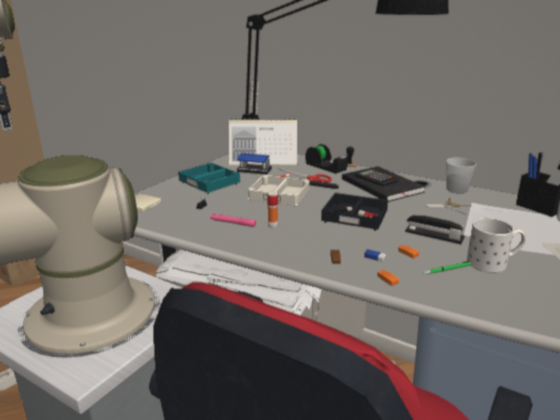

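The top view shows the teal tray at (183,195), white at (257,186), black at (330,190), eraser at (369,240), clip at (212,240) and glue stick at (284,235). Next I measure them, using depth and minAreaRect in world coordinates.

```bash
cat > h.py <<'E'
import numpy as np,cv2
from rig import status,capture,camera_info
from scipy.spatial.transform import Rotation as R
def cloud(d,info):
    K=info["K"];v,u=np.mgrid[:d.shape[0],:d.shape[1]]
    P=np.stack([(u-K[0,2])/K[0,0]*d,-(v-K[1,2])/K[1,1]*d,-d],-1)
    T=np.linalg.inv(info["camera_from_world"])
    return P@T[:3,:3].T+T[:3,3]
def rect(xy):
    c,s,a=cv2.minAreaRect(xy.astype(np.float32))
    return np.round(c,1),np.round(s,1),round(np.deg2rad(a),3)
def rot():
    q=status.sense()["ee_rot"];return R.from_quat([q[1],q[2],q[3],q[0]])
def go(goal,tool_yaw=None):
    """rows values: shift for TCP to goal [x,y,z]; turn for tool y axis heading tool_yaw (mod pi), tool down"""
    s=status.sense();r=rot()
    sh=r.inv().apply(np.array(goal)-s["eef_pos"])/100
    if tool_yaw is None: tv=None
    else:
        y=np.array([np.cos(tool_yaw),np.sin(tool_yaw),0]);z=np.array([0,0,-1.])
        if y@r.as_matrix()[:,1]<0:y=-y
        g=R.from_matrix(np.stack([np.cross(y,z),y,z],1))
        tv=(r.inv()*g).as_rotvec()/(np.pi/4)
    print("t",round(s["time_s"],2),"pos",s["eef_pos"].round(1),"shift",sh.round(3),"turn",None if tv is None else tv.round(3))
E
python3 - <<'E'
from h import *
for n in ["top","scene"]:
    f=np.load(f"pics/{n}0.npz");p,d=f["p"],f["d"];W=cloud(d,camera_info(n))
    hsv=cv2.cvtColor(p,cv2.COLOR_RGB2HSV);np.savez(f"pics/W{n}.npz",W=W)
    tb=W[(np.abs(W[...,2])<15)&(W[...,0]>300)&(W[...,0]<700)&(np.abs(W[...,1])<300)];print(n,"table z",np.median(tb[:,2]))
    if n!="top":continue
    def box(name,u0,v0,u1,v1,z0,z1,m=None):
        w=W[v0:v1,u0:u1];k=(w[...,2]>z0)&(w[...,2]<z1)
        if m is not None:k&=m[v0:v1,u0:u1]
        q=w[k];print(name,len(q),rect(q[:,:2]),"z",np.percentile(q[:,2],[5,50,95]).round(1))
    box("teal",150,165,215,225,22,60);box("white",225,158,288,215,22,60);box("black",300,162,362,218,22,60)
    H,S,V=[hsv[...,i] for i in range(3)]
    box("eraser",360,233,380,248,5,25);box("clip",204,230,222,250,4,60);box("glue",274,225,294,246,60,110)
    box("notes",148,245,182,280,5,25);box("pink",230,238,276,260,6,30);box("stapler",366,178,414,198,5,60)
E
```

```text
top table z -0.5989913333987715
teal 507 (array([616.3, 238.4]), array([147.9, 127.5]), np.float64(1.342)) z [24.2 34.  41.3]
white 427 (array([641.4,   1.3]), array([128.9, 145. ]), np.float64(0.25)) z [24.9 34.8 41.2]
black 516 (array([ 623.3, -240.3]), array([127.6, 145.5]), np.float64(0.187)) z [23.3 33.  40.2]
eraser 83 (array([ 463.7, -362.1]), array([38.4, 41.7]), np.float64(0.088)) z [ 6.  10.3 15.8]
clip 57 (array([473. , 144.4]), array([52.8, 52.1]), np.float64(0.003)) z [ 4.9 13.1 25.6]
glue 64 (array([473.2, -86. ]), array([21.5, 23.4]), np.float64(1.56)) z [75.  88.5 94.7]
notes 526 (array([391.1, 294.8]), array([ 89.7, 102.8]), np.float64(0.023)) z [ 5.8  9.9 15.1]
pink 199 (array([443.7,  15. ]), array([ 58.6, 141.3]), np.float64(0.026)) z [ 6.7 13.5 20.2]
stapler 434 (array([ 634.5, -435.7]), array([148.9,  57.7]), np.float64(1.477)) z [ 5.7 35.2 44.5]
scene table z 0.4531509942341927
```

```bash
python3 -m crank '[[-0.5,-0.09,0,0,0,0,0],[-1,-0.18,0,0,0,0,0]]'; python3 -m crank '[[-0.5,-0.09,0,0,0,0,0],[-1,-0.18,0,0,0,0,0]]' ;python3 -m crank '[[-0.5,-0.09,0,0,0,0,0],[-1,-0.18,0,0,0,0,0]]' ;python3 -m crank '[[-0.5,-0.09,0,0,0,0,0],[-0.85,-0.18,0,0,0,0,0],[-0.85,-0.18,0,0,0,0,0],[-0.85,-0.18,0,0,0,0,0]]'
python3 - <<'E'
from h import *
go([616,238,300],1.342)
i=camera_info("wrist");T=np.linalg.inv(i["camera_from_world"]);print(T.round(2),i["K"])
p,d=capture("wrist");np.savez("pics/w1.npz",p=p,d=d,T=T);cv2.imwrite("pics/w1.png",p[:,:,::-1]);print(np.percentile(d,[0,50,100]))
E
```

```text
time_s: 0.3
eef_pos: [264.8, 443.5, 404.4]
ee_rot: [-0.0, 0.171, 0.985, -0.0]
force: [0.7, 0.5, 0.4]
grip_width: 0.999
grip_force: 0.0
time_s: 0.5
eef_pos: [352.5, 392.6, 404.5]
ee_rot: [-0.0, 0.172, 0.985, -0.0]
force: [0.2, 0.7, 0.3]
grip_width: 0.999
grip_force: 0.0
time_s: 0.7
eef_pos: [439.3, 342.5, 404.5]
ee_rot: [-0.0, 0.172, 0.985, -0.0]
force: [0.7, 1.7, 0.0]
grip_width: 1.0
grip_force: 0.0
time_s: 1.1
eef_pos: [511.8, 297.8, 404.1]
ee_rot: [-0.001, 0.173, 0.985, -0.0]
force: [-0.3, 0.4, -0.1]
grip_width: 0.998
grip_force: 0.0
t 1.1 pos [511.8 297.8 404.1] shift [-1.184 -0.208  1.039] turn [-0.001 -0.002 -0.15 ]
[[ 3.4000e-01 -9.0000e-01 -2.8000e-01  4.3874e+02]
 [ 9.4000e-01  3.2000e-01  1.0000e-01  3.2323e+02]
 [-0.0000e+00 -3.0000e-01  9.5000e-01  3.7202e+02]
 [ 0.0000e+00  0.0000e+00  0.0000e+00  1.0000e+00]] [[369.59712003   0.         275.7832345 ]
 [  0.         369.59712003 204.75404996]
 [  0.           0.           1.        ]]
[   0.          394.62541199 1169.03295898]
```

View pics/w1.png

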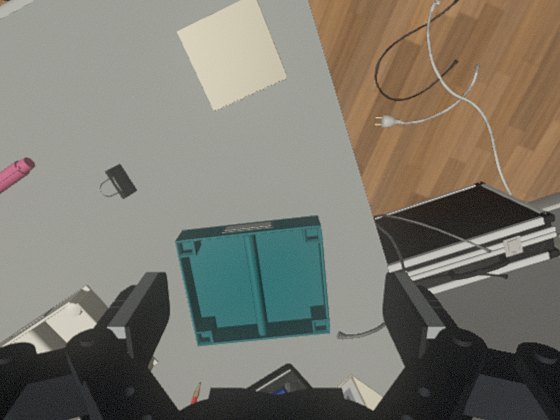

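The wrist view shows the whole teal tray (corners about (178,240) to (330,335)) and the clip at (120,180). I'll measure both here.

```bash
cat >> h.py <<'E'
def shot(name,view=False):
    info=camera_info("wrist");p,d=capture("wrist");W=cloud(d,info)
    cv2.imwrite(f"pics/{name}.png",p[:,:,::-1]);np.savez(f"pics/{name}.npz",p=p,d=d,W=W);return p,d,W
def meas(W,c,rad,z0,z1,m=None):
    k=(np.hypot(W[...,0]-c[0],W[...,1]-c[1])<rad)&(W[...,2]>z0)&(W[...,2]<z1)
    if m is not None:k&=m
    # biggest connected component
    n,l,st,_=cv2.connectedComponentsWithStats(cv2.morphologyEx(k.astype(np.uint8),cv2.MORPH_OPEN,np.ones((2,2))))
    if n<2: print("none");return
    q=W[l==1+np.argmax(st[1:,4])]
    print(len(q),rect(q[:,:2]),"z",np.percentile(q[:,2],[5,50,95]).round(1));return q
E
python3 - <<'E'
from h import *
f=np.load("pics/w1.npz");p,d=f["p"],f["d"]
i=camera_info("wrist");W=cloud(d,i)
tb=W[10:60,60:160].reshape(-1,3);print("table",np.median(tb[:,2]))
hsv=cv2.cvtColor(p,cv2.COLOR_RGB2HSV);H=hsv[...,0]
teal=(H>80)&(H<100)&(hsv[...,1]>120)
meas(W,(616,238),110,32,45,teal);meas(W,(616,238),110,20,45,teal)
meas(W,(473,144),60,4,17);meas(W,(473,144),60,13,40)
meas(W,(391,295),80,4,20)
E
```

```text
table -1.1683241092408991
564 (array([621.8, 236.3]), array([ 8.8, 89.4]), np.float64(1.348)) z [32.  34.4 35.9]
616 (array([621.8, 236.2]), array([ 8.8, 89.4]), np.float64(1.344)) z [29.5 34.3 35.8]
356 (array([448.5, 226. ]), array([ 31.6, 194.1]), np.float64(0.268)) z [ 1.9 10.2 16.7]
229 (array([448.7, 224.6]), array([ 31.7, 197. ]), np.float64(0.266)) z [11.8 16.  31. ]
7388 (array([399.2, 296.8]), array([79.8, 77.8]), np.float64(0.04)) z [ 8.2  9.8 11.2]
```

```bash
python3 - <<'E'
s=open("h.py").read()
s=s.replace("    q=W[l==1+np.argmax(st[1:,4])]\n","    big=np.r_[False,st[1:,4]>=max(25,0.04*st[1:,4].max())]\n    q=W[big[l]&k]\n")
open("h.py","w").write(s)
E
python3 - <<'E'
from h import *
f=np.load("pics/w1.npz");p,d=f["p"],f["d"]
i=camera_info("wrist");W=cloud(d,i)
for z0 in (10,22,30):meas(W,(616,238),105,z0,45)
meas(W,(473,144),50,4,17);meas(W,(473,144),60,13,40)
E
```

```text
6754 (array([614.5, 237.7]), array([144.1, 127.5]), np.float64(1.342)) z [12.7 31.2 37.2]
4827 (array([614.7, 237.7]), array([144.1, 127.2]), np.float64(1.342)) z [25.5 34.2 37.4]
3178 (array([615.3, 237.5]), array([144.1, 126. ]), np.float64(1.342)) z [31.9 35.5 37.6]
312 (array([469.8, 145.2]), array([30.3,  9.4]), np.float64(0.117)) z [ 4.9 10.6 16. ]
205 (array([469.7, 145.9]), array([30.4, 12.1]), np.float64(0.134)) z [13.3 16.2 30.9]
```

```bash
python3 -m crank '[[-0.4,-0.1,0.3,0,0,-0.15,0.4],[-0.8,-0.2,0.5,0,0,-0.15,0.4],[-1,-0.2,0.8,0,0,-0.15,0.4],[-1,-0.2,0.8,0,0,-0.15,0.4],[-1,-0.2,0.8,0,0,-0.15,0.4]]'; python3 -c "
from h import *
go([615,237.6,188],1.342)"
```

```text
time_s: 1.65
eef_pos: [598.1, 246.5, 324.9]
ee_rot: [-0.0, 0.113, 0.994, 0.0]
force: [0.7, -0.3, 0.3]
grip_width: 0.6
grip_force: 0.0
t 1.65 pos [598.1 246.5 324.9] shift [-0.186 -0.049  1.369] turn [-0.    -0.001  0.003]
```

```bash
python3 -m crank '[[-0.186,-0.049,0.4,0,0,0,0.4],[-0.186,-0.049,0.8,0,0,0,0.4],[-0.186,-0.049,0.8,0,0,0,0.4],[-0.186,-0.049,0.8,0,0,0,0.4]]'; python3 -c "
from h import *
go([615,237.6,188],1.342)"
```

```text
time_s: 2.05
eef_pos: [615.5, 237.6, 247.2]
ee_rot: [0.001, 0.113, 0.994, 0.0]
force: [-0.0, -0.1, 1.1]
grip_width: 0.602
grip_force: 0.0
t 2.05 pos [615.5 237.6 247.2] shift [ 0.006 -0.002  0.592] turn [0.001 0.002 0.003]
```

```bash
python3 -m crank '[[0,0,0.3,0,0,0,0.4],[0,0,0.58,0,0,0,0.4],[0,0,0.58,0,0,0,0.4],[0,0,0.58,0,0,0,1],[0,0,0.58,0,0,0,1],[0,0,0.58,0,0,0,1],[0,0,0.58,0,0,0,1],[0,0,0.58,0,0,0,1],[0,0,0.58,0,0,0,1]]' 60; python3 -m crank '[[0,0,-0.3,0,0,0,1],[0,0,-0.6,0,0,0,1],[0,0,-1,0,0,0,1],[0,0,-1,0,0,0,1],[0,0,-1,0,0,0,1]]'; python3 -c "
from h import *
go([577,-10,289],1.6)"
```

```text
time_s: 2.95
eef_pos: [616.4, 236.5, 189.3]
ee_rot: [0.002, 0.114, 0.994, 0.0]
force: [-1.4, -0.7, 7.1]
grip_width: 0.101
grip_force: 60.1
time_s: 3.45
eef_pos: [615.8, 236.4, 287.8]
ee_rot: [0.001, 0.114, 0.994, 0.0]
force: [0.8, 0.5, -2.5]
grip_width: 0.099
grip_force: 59.0
t 3.45 pos [615.8 236.4 287.8] shift [-0.179 -2.488 -0.014] turn [ 0.001  0.002 -0.327]
```

```bash
python3 - <<'E'
from h import *
for n in ["top","scene"]:
    W=np.load(f"pics/W{n}.npz")["W"]
    for nm,c in (("teal",(615,238)),("white",(641,1)),("black",(623,-240))):
        for z0 in (20,28):print(n,nm,z0,end=" ");meas(W,c,88,z0,46)
E
```

```text
top teal 20 265 (array([614.7, 237.4]), array([144.6, 124.9]), np.float64(1.342)) z [21.8 31.4 39.7]
top teal 28 101 (array([623.2, 267.2]), array([ 81.7, 123.6]), np.float64(1.312)) z [29.2 34.2 40.9]
top white 20 231 (array([640.5,  -1.5]), array([125.7, 139.4]), np.float64(0.242)) z [21.6 33.2 40.5]
top white 28 105 (array([648.2, -32.2]), array([120.8,  74.3]), np.float64(0.231)) z [29.8 34.4 40.8]
top black 20 268 (array([ 622.3, -241.2]), array([125.1, 142.1]), np.float64(0.171)) z [22.2 31.8 39.5]
top black 28 89 (array([ 621.4, -244.8]), array([120.3,  19.3]), np.float64(0.151)) z [28.7 33.9 38.5]
scene teal 20 642 (array([615.7, 236.3]), array([154.1, 131.1]), np.float64(1.343)) z [21.1 29.4 37.6]
scene teal 28 351 (array([615.7, 236.2]), array([153.9, 131.1]), np.float64(1.343)) z [28.7 32.4 37.9]
scene white 20 575 (array([640.9,  -0.9]), array([134.4, 146.7]), np.float64(0.241)) z [20.9 29.3 38. ]
scene white 28 323 (array([641.4,  -0.8]), array([133.2, 145.1]), np.float64(0.243)) z [28.5 32.9 38.9]
scene black 20 844 (array([ 622.7, -243.4]), array([135.4, 143.9]), np.float64(0.192)) z [20.9 29.5 37.4]
scene black 28 466 (array([ 622.7, -243.3]), array([135.6, 143.7]), np.float64(0.185)) z [28.5 33.4 37.8]
```

```bash
python3 -m crank '[[-0.03,-0.45,0,0,0,-0.04,1],[-0.06,-0.9,0,0,0,-0.04,1]]'; python3 -m crank '[[-0.03,-0.45,0,0,0,-0.04,1],[-0.06,-0.9,0,0,0,-0.04,1]]'; python3 -m crank '[[-0.03,-0.45,0,0,0,-0.04,1],[-0.06,-0.9,0,0,0,-0.04,1],[-0.06,-0.9,0,0,0,-0.04,1],[-0.06,-0.9,0,0,0,-0.04,1]]';  python3 -c "
from h import *
go([622,-241,289],1.76)"
```

```text
time_s: 3.65
eef_pos: [600.6, 147.0, 285.0]
ee_rot: [-0.001, 0.097, 0.995, -0.0]
force: [1.1, -2.0, -2.7]
grip_width: 0.103
grip_force: 59.1
time_s: 3.85
eef_pos: [588.9, 56.4, 285.3]
ee_rot: [-0.001, 0.082, 0.997, 0.0]
force: [1.4, -0.9, -2.2]
grip_width: 0.104
grip_force: 59.1
time_s: 4.25
eef_pos: [580.5, -32.6, 285.6]
ee_rot: [-0.001, 0.068, 0.998, 0.0]
force: [0.5, 0.7, -2.4]
grip_width: 0.105
grip_force: 59.2
t 4.25 pos [580.5 -32.6 285.6] shift [-0.693 -2.009 -0.037] turn [ 0.001 -0.003 -0.414]
```

```bash
python3 -m crank '[[-0.15,-0.45,0,0,0,-0.1,1],[-0.3,-0.9,0,0,0,-0.2,1]]'; python3 -m crank '[[-0.2,-0.45,0,0,0,-0.1,1],[-0.4,-0.9,0,0,0,-0.2,1],[-0.4,-0.9,0,0,0,-0.2,1],[-0.4,-0.9,0,0,0,-0.2,1]]';  python3 -c "
from h import *
go([624.3,-241.7,245],1.754)"
```

```text
time_s: 4.45
eef_pos: [598.9, -124.0, 286.1]
ee_rot: [-0.001, -0.015, 1.0, 0.0]
force: [1.0, 0.4, -2.2]
grip_width: 0.1
grip_force: 59.4
time_s: 4.85
eef_pos: [641.0, -213.4, 285.2]
ee_rot: [-0.001, -0.09, 0.996, 0.001]
force: [0.6, 0.6, -1.4]
grip_width: 0.101
grip_force: 59.4
t 4.85 pos [ 641.  -213.4  285.2] shift [ 0.214 -0.249  0.401] turn [ 0.002 -0.002 -0.004]
```

```bash
python3 -m crank '[[0.1,-0.12,0.1,0,0,-0.004,1],[0.214,-0.249,0.3,0,0,-0.004,1],[0.214,-0.249,0.4,0,0,-0.004,1],[0.214,-0.249,0.4,0,0,-0.004,1],[0.214,-0.249,0.4,0,0,-0.004,1],[0.214,-0.249,0.4,0,0,-0.004,1]]';  python3 - <<'E'
from h import *
go([624.3,-241.7,219],1.754)
for n in ("top","scene"):
    p,d=capture(n);W=cloud(d,camera_info(n))
    for z0,z1 in ((20,40),(70,100)):
        print(n,z0,end=" ");q=meas(W,(623,-241),92,z0,z1)
    if n=="scene":cv2.imwrite("pics/s2.png",cv2.resize(p[150:270,280:440,::-1],(640,480)))
E
```

```text
time_s: 5.45
eef_pos: [624.5, -241.7, 247.7]
ee_rot: [0.001, -0.092, 0.996, -0.0]
force: [-0.8, -0.1, -1.5]
grip_width: 0.104
grip_force: 59.5
t 5.45 pos [ 624.5 -241.7  247.7] shift [0.002 0.    0.287] turn [-0.001  0.002  0.002]
top 20 Traceback (most recent call last):
  File "<stdin>", line 6, in <module>
  File "h.py", line 36, in meas
    print(len(q),rect(q[:,:2]),"z",np.percentile(q[:,2],[5,50,95]).round(1));return q
                                   ~~~~~~~~~~~~~^^^^^^^^^^^^^^^^^^
    return _quantile_unchecked(
        a, q, axis, out, overwrite_input, method, keepdims, weights)
    return _ureduce(a,
                    func=_quantile_ureduce_func,
    ...<5 lines>...
                    overwrite_input=overwrite_input,
                    method=method)
    r = func(a, **kwargs)
    result = _quantile(arr,
                       quantiles=q,
    ...<2 lines>...
                       out=out,
                       weights=wgt)
    slices_having_nans = np.isnan(arr[-1, ...])
                                  ~~~^^^^^^^^^
IndexError: index -1 is out of bounds for axis 0 with size 0
```

```bash
python3 -m crank '[[0,0,0.1,0,0,0,1],[0,0,0.16,0,0,0,1],[0,0,0.18,0,0,0,1],[0,0,0.2,0,0,0,1],[0,0,0.22,0,0,0,1],[0,0,0.24,0,0,0,1]]';  python3 -m crank '[[0,0,0.02,0,0,0,1],[0,0,0.04,0,0,0,1],[0,0,0.04,0,0,0,1]]'; python3 - <<'E'
from h import *
go([624.3,-241.7,219],1.754)
p,d=capture("scene");cv2.imwrite("pics/s2.png",cv2.resize(p[150:270,280:440,::-1],(640,480)))
E
```

```text
time_s: 6.1
eef_pos: [624.1, -242.4, 222.7]
ee_rot: [0.0, -0.092, 0.996, -0.0]
force: [0.6, 0.2, -1.3]
grip_width: 0.098
grip_force: 59.5
time_s: 6.4
eef_pos: [624.1, -242.4, 219.4]
ee_rot: [0.0, -0.092, 0.996, -0.0]
force: [-2.0, 2.1, 3.9]
grip_width: 0.1
grip_force: 60.2
t 6.4 pos [ 624.1 -242.4  219.4] shift [-0.003  0.006  0.004] turn [-0.  0.  0.]
```

View pics/s2.png

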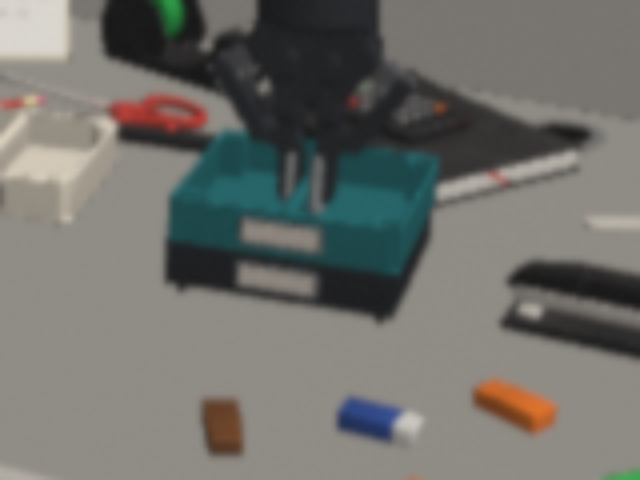

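Teal is fully down on black, with no gap visible. Release and go to look at the eraser.

```bash
python3 -m crank '[[0,0,0,0,0,0,0.4],[0,0,0,0,0,0,0.4],[0,0,0,0,0,0,0.4],[0,0,-0.4,0,0,0,0.4],[0,0,-0.8,0,0,0,0.4],[0,0,-1,0,0,0,0.4],[0,0,-1,0,0,0,0.4]]'; python3 -m crank '[[0.5,0,-0.3,0,0,0,0.4],[0.9,0,-0.5,0,0,0,0.4],[0.9,0,-0.5,0,0,0,0.4],[0.9,0,-0.5,0,0,0,0.4]]'; python3 - <<'E'
from h import *
p,d,W=shot("w3")
go([470,-360,350],1.57)
meas(W,(622.3,-242.7),95,50,75);meas(W,(622.3,-242.7),95,60,75)
hsv=cv2.cvtColor(p,cv2.COLOR_RGB2HSV)
meas(W,(464,-362),50,4,25);meas(W,(464,-362),50,4,25,(hsv[...,0]>100)&(hsv[...,1]>100))
E
```

```text
time_s: 7.15
eef_pos: [624.3, -242.5, 322.3]
ee_rot: [0.003, -0.092, 0.996, -0.002]
force: [1.3, 0.0, -0.7]
grip_width: 0.596
grip_force: 0.0
time_s: 7.55
eef_pos: [535.2, -259.1, 368.4]
ee_rot: [0.0, -0.091, 0.996, 0.0]
force: [-0.5, 0.4, 0.4]
grip_width: 0.601
grip_force: 0.0
t 7.6 pos [ 535.8 -258.8  367.7] shift [ 0.832 -0.875  0.176] turn [ 0.001 -0.001  0.234]
6359 (array([ 621.7, -243.6]), array([126.7, 144.2]), np.float64(0.181)) z [53.8 63.5 66.9]
3941 (array([ 622.3, -243.5]), array([125.6, 144.2]), np.float64(0.182)) z [61.9 64.9 67.1]
1262 (array([ 458.2, -364.8]), array([19. , 42.3]), np.float64(0.042)) z [ 9.4 11.  12.3]
848 (array([ 458.1, -359.1]), array([17.9, 30.7]), np.float64(0.047)) z [ 9.9 11.1 12.4]
```

View pics/w3.png

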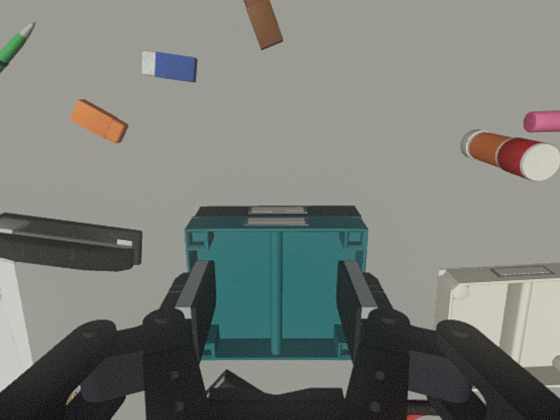

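Teal rim is level (z about 67) and the eraser shows at (168,66), measured 19×42×11 mm.

```bash
python3 - <<'E'
from h import *
print(status.sense()["joints"].round(2)); go([458,-364.5,250],0.045)
E
```

```text
[-0.65  0.5   1.33  0.    1.32 -2.4 ]
t 7.6 pos [ 535.8 -258.8  367.7] shift [ 0.957 -0.898  1.176] turn [ 0.002  0.    -1.824]
```

```bash
python3 -m crank '[[0.3,-0.3,0,0,0,0.18,0.5],[0.6,-0.6,0.1,0,0,0.36,0.5],[0.957,-0.898,0.1,0,0,0.54,0.5],[0.957,-0.898,0.1,0,0,0.72,0.5]]'; python3 -m crank '[[0,0,0.2,0,0,0.18,0.5],[0,0,0.4,0,0,0.36,0.5],[0,0,0.6,0,0,0.54,0.5],[0,0,0.6,0,0,0.72,0.5]]';python3 -m crank '[[0,0,0.1,0,0,0.18,0.5],[0,0,0.2,0,0,0.36,0.5],[0,0,0.3,0,0,0.54,0.5],[0,0,0.3,0,0,0.72,0.5],[0,0,0.3,0,0,0.72,0.5]]'; python3 -c "
from h import *
print(status.sense()['joints'].round(2)); go([458,-364.5,174],0.045)"
```

```text
time_s: 8.0
eef_pos: [456.1, -368.1, 356.5]
ee_rot: [-0.001, 0.195, 0.981, 0.0]
force: [0.8, 0.5, -0.1]
grip_width: 0.499
grip_force: 0.0
time_s: 8.4
eef_pos: [458.5, -364.0, 294.0]
ee_rot: [-0.003, 0.458, 0.889, 0.001]
force: [-0.8, 0.2, 0.3]
grip_width: 0.497
grip_force: 0.0
time_s: 8.9
eef_pos: [458.7, -364.3, 266.8]
ee_rot: [-0.001, 0.686, 0.727, 0.0]
force: [-0.3, -0.3, 0.4]
grip_width: 0.5
grip_force: 0.0
[-0.87  0.58  1.47  0.    1.09 -0.93]
t 8.9 pos [ 458.7 -364.3  266.8] shift [-0.004 -0.006  0.928] turn [-0.002 -0.003  0.016]
```

```bash
python3 -m crank '[[0,-0.005,0.4,0,0,0.016,0.5],[0,-0.005,0.7,0,0,0.016,0.5],[0,-0.005,0.92,0,0,0.016,0.5],[0,-0.005,0.92,0,0,0.016,0.5],[0,-0.005,0.92,0,0,0.016,1],[0,-0.005,0.92,0,0,0.016,1],[0,-0.005,0.92,0,0,0.016,1],[0,-0.005,0.92,0,0,0.016,1],[0,-0.005,0.92,0,0,0.016,1]]' 30; python3 -m crank '[[0,0,-0.3,0,0,0,1],[0,0,-0.6,0,0,0,1],[0,0,-1,0,0,0,1],[0,0,-1,0,0,0,1]]'; python3 - <<'E'
from h import *
c,a=np.array([622.3,-243.]),0.182
u=np.array([np.cos(a),np.sin(a)]);v=np.array([-u[1],u[0]])
print((c+37*v).round(1)); go([*(c+37*v),270],a)
E
```

```text
time_s: 9.8
eef_pos: [457.4, -364.6, 177.0]
ee_rot: [0.0, 0.691, 0.723, -0.0]
force: [0.6, 0.1, 2.0]
grip_width: 0.211
grip_force: 31.9
time_s: 10.2
eef_pos: [458.0, -365.2, 282.0]
ee_rot: [0.005, 0.691, 0.723, -0.001]
force: [-0.1, -0.5, -0.4]
grip_width: 0.212
grip_force: 31.8
[ 615.6 -206.6]
t 10.2 pos [ 458.  -365.2  282. ] shift [1.513 1.646 0.118] turn [ 0.007  0.01  -0.174]
```

```bash
python3 -m crank '[[0.3,0.3,0,0,0,-0.1,1],[0.6,0.6,0,0,0,-0.17,1],[0.9,0.9,0,0,0,-0.17,1],[0.9,0.9,0,0,0,-0.17,1],[0.9,0.9,0,0,0,-0.17,1]]'; python3 -c "
from h import *
go([615.6,-206.6,250],.182)"
```

```text
time_s: 10.7
eef_pos: [543.4, -270.0, 276.2]
ee_rot: [-0.0, 0.64, 0.768, -0.0]
force: [-0.5, -0.4, -0.4]
grip_width: 0.209
grip_force: 31.8
t 10.7 pos [ 543.4 -270.   276.2] shift [0.494 0.824 0.262] turn [-0.001 -0.    -0.002]
```

```bash
python3 -m crank '[[0.25,0.41,0,0,0,0,1],[0.494,0.824,0,0,0,0,1],[0.494,0.824,0,0,0,0,1],[0.494,0.824,0.2,0,0,0,1],[0.494,0.824,0.4,0,0,0,1],[0.494,0.824,0.5,0,0,0,1],[0.494,0.824,0.56,0,0,0,1],[0.494,0.824,0.575,0,0,0,1],[0.494,0.824,0.575,0,0,0,1]]'; python3 -m crank '[[0,0,0,0,0,0,0.6],[0,0,0,0,0,0,0.6],[0,0,0,0,0,0,0.6],[0,0,-0.4,0,0,0,0.6],[0,0,-0.8,0,0,0,0.6],[0,0,-1,0,0,0,0.6],[0,0,-1,0,0,0,0.6]]'; python3 - <<'E'
from h import *
print(status.sense()['joints'].round(2))
W=cloud(capture("top")[1],camera_info("top"))
p,d,W=shot("w4");go([600,0,320],0.245+np.pi/2)
E
```

```text
time_s: 11.6
eef_pos: [615.5, -207.7, 219.7]
ee_rot: [0.0, 0.641, 0.767, 0.0]
force: [-0.7, 0.1, -0.1]
grip_width: 0.207
grip_force: 31.8
time_s: 12.3
eef_pos: [615.8, -207.4, 323.0]
ee_rot: [0.003, 0.641, 0.767, 0.001]
force: [0.1, 0.5, 0.2]
grip_width: 0.401
grip_force: 0.0
[-0.5   0.65  1.19 -0.    1.29 -0.68]
t 12.4 pos [ 615.4 -207.3  318.7] shift [ 2.067  0.217 -0.012] turn [-1.000e-03  0.000e+00  1.916e+00]
```

View pics/w4.png

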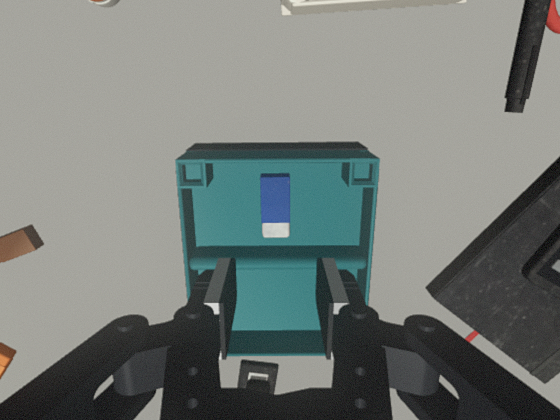

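Eraser lies flat in the left (+y) half, at (276,205). Next, the white tray.

```bash
python3 -m crank '[[0.3,0,-0.2,0,0,-0.18,0.4],[0.6,-0.1,-0.4,0,0,-0.36,0.4],[1,-0.13,-0.5,0,0,-0.54,0.4],[1,-0.13,-0.5,0,0,-0.7,0.4]]';  python3 -m crank '[[0.2,0.2,0,0,0,-0.18,0.4],[0.4,0.4,0,0,0,-0.36,0.4],[0.6,0.5,0,0,0,-0.54,0.4],[0.6,0.5,0,0,0,-0.7,0.4],[0.6,0.5,0,0,0,-0.7,0.4]]'; python3 -c "
from h import *
go([555,-20,370],1.814)"
```

```text
time_s: 12.8
eef_pos: [584.2, -107.6, 369.6]
ee_rot: [-0.0, 0.405, 0.915, 0.0]
force: [-0.8, -0.3, 0.1]
grip_width: 0.598
grip_force: 0.0
time_s: 13.3
eef_pos: [582.2, -32.7, 367.7]
ee_rot: [-0.001, 0.145, 0.989, 0.0]
force: [0.5, 0.2, 0.2]
grip_width: 0.6
grip_force: 0.0
t 13.3 pos [582.2 -32.7 367.7] shift [ 0.297  0.044 -0.022] turn [ 0.001 -0.003 -0.679]
```

```bash
python3 -m crank '[[0.1,0,0,0,0,-0.18,0.4],[0.2,0.044,0,0,0,-0.36,0.4],[0.297,0.044,0,0,0,-0.54,0.4],[0.297,0.044,0,0,0,-0.68,0.4],[0.297,0.044,0,0,0,-0.68,0.4],[0.297,0.044,0,0,0,-0.68,0.4]]'; python3 - <<'E'
from h import *
p,d,W=shot("w5")
for z0 in(22,30):meas(W,(641,-1),95,z0,45)
hsv=cv2.cvtColor(p,cv2.COLOR_RGB2HSV)
q=meas(W,(470,-86),60,50,110)
go([641,-1,188],1.814)
E
```

```text
time_s: 13.9
eef_pos: [555.2, -20.8, 368.6]
ee_rot: [-0.001, -0.118, 0.993, 0.0]
force: [-0.6, -0.5, -0.2]
grip_width: 0.599
grip_force: 0.0
4632 (array([ 6.394e+02, -6.000e-01]), array([127.1, 144. ]), np.float64(0.237)) z [26.  34.2 37.6]
3388 (array([ 6.4e+02, -3.0e-01]), array([125.7, 144. ]), np.float64(0.242)) z [32.2 35.3 37.7]
1612 (array([473.8, -87.8]), array([25.4, 25.4]), np.float64(0.295)) z [71.  88.5 89.8]
t 13.95 pos [555.2 -20.7 368.7] shift [-0.881 -0.01   1.806] turn [ 0.    -0.001 -0.008]
```

```bash
python3 -m crank '[[-0.4,0,0.3,0,0,-0.003,0.4],[-0.8,-0.01,0.6,0,0,-0.003,0.4],[-0.87,-0.01,0.9,0,0,-0.003,0.4],[-0.87,-0.01,1,0,0,-0.003,0.4],[-0.87,-0.01,1,0,0,-0.003,0.4],[-0.87,-0.01,1,0,0,-0.003,0.4]]'; python3 -c "
from h import *
go([640.3,-0.5,188.5],1.812)"
```

```text
time_s: 14.55
eef_pos: [639.7, -0.9, 270.9]
ee_rot: [0.001, -0.121, 0.993, -0.0]
force: [0.4, 0.1, 1.4]
grip_width: 0.599
grip_force: 0.0
t 14.55 pos [639.7  -0.9 270.9] shift [-0.006  0.003  0.824] turn [-0.001  0.002  0.002]
```

```bash
python3 -m crank '[[0,0,0.4,0,0,0,0.4],[0,0,0.7,0,0,0,0.4],[0,0,0.82,0,0,0,0.4],[0,0,0.82,0,0,0,0.4],[0,0,0.82,0,0,0,1],[0,0,0.82,0,0,0,1],[0,0,0.82,0,0,0,1],[0,0,0.82,0,0,0,1],[0,0,0.82,0,0,0,1],[0,0,0.82,0,0,0,1]]' 60; python3 -m crank '[[0,0,-0.3,0,0,0,1],[0,0,-0.6,0,0,0,1],[0,0,-1,0,0,0,1],[0,0,-1,0,0,0,1],[0,0,-1,0,0,0,1]]'; python3 -c "
from h import *
go([622.5,-242.8,300],1.753)"
```

```text
time_s: 15.55
eef_pos: [640.2, -0.7, 188.9]
ee_rot: [0.001, -0.122, 0.993, -0.0]
force: [-1.6, 0.1, 5.5]
grip_width: 0.101
grip_force: 60.4
time_s: 16.05
eef_pos: [639.7, -0.5, 287.9]
ee_rot: [0.001, -0.122, 0.993, -0.0]
force: [-0.0, -0.2, -1.7]
grip_width: 0.103
grip_force: 59.4
t 16.05 pos [ 6.397e+02 -5.000e-01  2.879e+02] shift [ 0.752 -2.309 -0.121] turn [-0.001  0.002  0.079]
```

```bash
python3 -m crank '[[0.16,-0.45,-0.1,0,0,0.04,1],[0.3,-0.9,-0.1,0,0,0.079,1]]'; python3 -m crank '[[0.1,-0.4,0,0,0,0,1],[0.3,-0.9,0,0,0,0,1],[0.3,-0.9,0,0,0,0,1],[0.3,-0.9,0,0,0,0,1]]'; python3 -c "
from h import *
go([622.4,-243,278],1.753)"
```

```text
time_s: 16.25
eef_pos: [632.2, -95.3, 296.8]
ee_rot: [-0.0, -0.092, 0.996, 0.0]
force: [0.7, -0.9, -1.1]
grip_width: 0.1
grip_force: 59.4
time_s: 16.65
eef_pos: [618.8, -190.1, 295.6]
ee_rot: [-0.001, -0.09, 0.996, 0.001]
force: [0.2, 1.4, -1.0]
grip_width: 0.104
grip_force: 59.4
t 16.65 pos [ 618.8 -190.1  295.6] shift [ 0.058 -0.527  0.175] turn [ 0.002 -0.003 -0.003]
```

```bash
python3 -m crank '[[0.03,-0.26,0,0,0,-0.003,1],[0.058,-0.527,0.1,0,0,-0.003,1],[0.058,-0.527,0.17,0,0,-0.003,1],[0.058,-0.527,0.17,0,0,-0.003,1],[0.058,-0.527,0.17,0,0,-0.003,1],[0.058,-0.527,0.17,0,0,-0.003,1]]';python3 -c "
from h import *
go([622.4,-243,248.7],1.753)"
```

```text
time_s: 17.25
eef_pos: [623.4, -240.7, 280.6]
ee_rot: [0.0, -0.093, 0.996, -0.0]
force: [0.2, 0.1, -1.6]
grip_width: 0.099
grip_force: 59.4
t 17.25 pos [ 623.4 -240.7  280.6] shift [ 0.014 -0.021  0.319] turn [-0.     0.     0.005]
```

```bash
python3 -m crank '[[0.01,-0.02,0.05,0,0,0.003,1],[0.01,-0.02,0.1,0,0,0.003,1],[0.01,-0.02,0.16,0,0,0.003,1],[0.01,-0.02,0.2,0,0,0.003,1],[0.01,-0.02,0.23,0,0,0.003,1],[0.01,-0.02,0.26,0,0,0.003,1]]';python3 -m crank '[[0,0,0.02,0,0,0,1],[0,0,0.04,0,0,0,1],[0,0,0.055,0,0,0,1],[0,0,0.055,0,0,0,1]]'; python3 - <<'E'
from h import *
go([622.4,-243,248.7],1.753)
p,d=capture("scene");cv2.imwrite("pics/s3.png",cv2.resize(p[150:240,310:430,::-1],(640,480)))
E
```

```text
time_s: 17.85
eef_pos: [622.5, -244.1, 253.9]
ee_rot: [-0.0, -0.091, 0.996, 0.0]
force: [-0.2, -0.5, -0.7]
grip_width: 0.103
grip_force: 59.4
time_s: 18.25
eef_pos: [622.5, -244.1, 249.1]
ee_rot: [0.0, -0.091, 0.996, -0.0]
force: [-1.8, 1.0, 0.7]
grip_width: 0.107
grip_force: 59.7
t 18.25 pos [ 622.5 -244.1  249.1] shift [-0.001  0.011  0.004] turn [-0.  0. -0.]
```

View pics/s3.png

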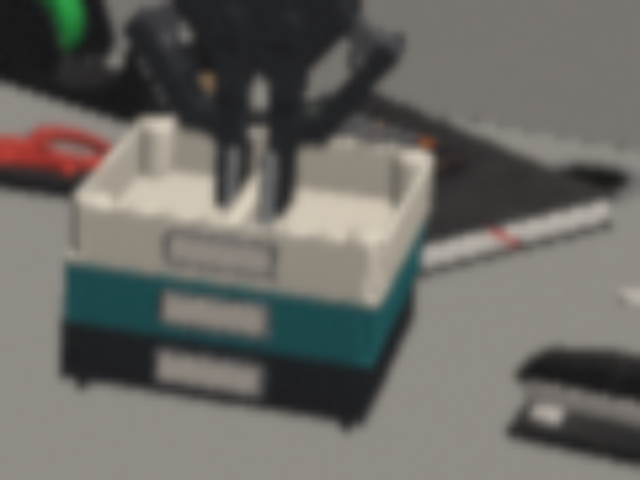

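All three trays are flush with no gaps. Press slightly, release, rise and check.

```bash
python3 -m crank '[[0,0,0.02,0,0,0,1],[0,0,0.02,0,0,0,1]]'; python3 -m crank '[[0,0,0,0,0,0,0.4],[0,0,0,0,0,0,0.4],[0,0,0,0,0,0,0.4],[0,0,-0.4,0,0,0,0.4],[0,0,-0.8,0,0,0,0.4],[0,0,-1,0,0,0,0.4],[0,0,-1,0,0,0,0.4]]'; python3 -m crank '[[0.5,0,-0.2,0,0,0,0.4],[0.9,0.1,-0.3,0,0,0,0.4],[0.9,0.2,-0.3,0,0,0,0.4],[0.9,0.2,-0.3,0,0,0,0.4]]'; python3 - <<'E'
from h import *
p,d,W=shot("w6")
for z0 in(82,90):meas(W,(622.3,-242.7),95,z0,105)
k=(np.hypot(W[...,0]-622,W[...,1]+243)<95)&(W[...,2]>92)&(W[...,2]<105)
q=W[k];A=np.c_[q,np.ones(len(q))][:,[0,1,3]];print("tilt",np.linalg.lstsq(A,q[:,2],rcond=None)[0].round(4))
go([400,135,370],1.696)
E
```

```text
time_s: 18.5
eef_pos: [622.4, -244.1, 249.0]
ee_rot: [0.0, -0.091, 0.996, -0.0]
force: [-8.2, 2.7, 12.9]
grip_width: 0.099
grip_force: 61.7
time_s: 19.2
eef_pos: [622.7, -244.2, 350.1]
ee_rot: [0.002, -0.091, 0.996, -0.002]
force: [0.1, -0.2, -0.6]
grip_width: 0.602
grip_force: 0.0
time_s: 19.6
eef_pos: [530.0, -240.1, 376.3]
ee_rot: [-0.0, -0.091, 0.996, 0.0]
force: [0.5, -0.2, -0.1]
grip_width: 0.6
grip_force: 0.0
6883 (array([ 621.5, -245.1]), array([127. , 144.1]), np.float64(0.182)) z [85.1 94.  97.5]
4904 (array([ 622.3, -245. ]), array([125.7, 144. ]), np.float64(0.185)) z [91.8 95.1 97.7]
tilt [-7.000000e-03  2.500000e-03  1.001013e+02]
t 19.65 pos [ 530.6 -240.5  376. ] shift [0.603 3.929 0.063] turn [ 0.001 -0.001  0.073]
```

```bash
python3 -m crank '[[0.1,0.5,0,0,0,0.07,0.4],[0.15,1,0,0,0,0.07,0.4]]'; python3 -m crank '[[0.1,0.5,0,0,0,0,0.4],[0.15,1,0,0,0,0,0.4]]'; python3 -m crank '[[0.1,0.5,0,0,0,0,0.4],[0.15,1,0,0,0,0,0.4]]'; python3 -m crank '[[0.1,0.5,0,0,0,0,0.4],[0.15,0.95,0,0,0,0,0.4],[0.15,0.95,0,0,0,0,0.4],[0.15,0.95,0,0,0,0,0.4]]'; python3 - <<'E'
from h import *
p,d,W=shot("w7")
cv2.imwrite("pics/w7.png",p[:,:,::-1])
meas(W,(470,145),45,4,17);meas(W,(470,145),45,12,19);meas(W,(470,145),45,20,40);meas(W,(443,15),80,4,30)
go([470,146,250],1.696)
E
```

```text
time_s: 19.85
eef_pos: [498.1, -145.9, 375.1]
ee_rot: [-0.001, -0.062, 0.998, 0.001]
force: [1.6, 1.3, 0.7]
grip_width: 0.597
grip_force: 0.0
time_s: 20.05
eef_pos: [470.5, -48.6, 375.9]
ee_rot: [-0.0, -0.063, 0.998, 0.0]
force: [1.3, 0.7, 0.1]
grip_width: 0.599
grip_force: 0.0
time_s: 20.25
eef_pos: [443.2, 47.7, 376.1]
ee_rot: [-0.0, -0.064, 0.998, 0.0]
force: [1.5, -0.6, -0.3]
grip_width: 0.597
grip_force: 0.0
time_s: 20.65
eef_pos: [417.0, 139.2, 376.2]
ee_rot: [-0.0, -0.065, 0.998, -0.0]
force: [1.0, -0.0, 0.4]
grip_width: 0.603
grip_force: 0.0
366 (array([469.4, 142.1]), array([32.1, 11.8]), np.float64(0.133)) z [ 5.5 13.5 16.6]
213 (array([469.4, 142.6]), array([31. ,  6.6]), np.float64(0.124)) z [12.6 15.8 17.2]Traceback (most recent call last):
  File "<stdin>", line 4, in <module>
  File "h.py", line 36, in meas
    print(len(q),rect(q[:,:2]),"z",np.percentile(q[:,2],[5,50,95]).round(1));return q
                                   ~~~~~~~~~~~~~^^^^^^^^^^^^^^^^^^
    return _quantile_unchecked(
        a, q, axis, out, overwrite_input, method, keepdims, weights)
    return _ureduce(a,
                    func=_quantile_ureduce_func,
    ...<5 lines>...
                    overwrite_input=overwrite_input,
                    method=method)
    r = func(a, **kwargs)
    result = _quantile(arr,
                       quantiles=q,
    ...<2 lines>...
                       out=out,
                       weights=wgt)
    slices_having_nans = np.isnan(arr[-1, ...])
                                  ~~~^^^^^^^^^
IndexError: index -1 is out of bounds for axis 0 with size 0
```

View pics/w7.png

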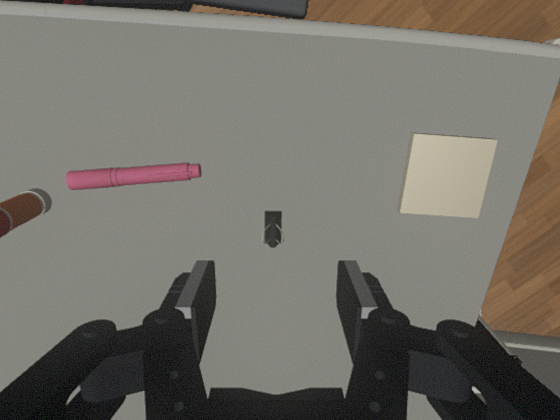

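The clip stands alone at (273,228), spine along world x, with the pink highlighter and notes well clear.

```bash
python3 -c "
from h import *
go([469.4,143.5,280],1.696)"
```

```text
t 20.7 pos [417.1 138.3 376.2] shift [-0.526 -0.014  0.962] turn [-0.    -0.001  0.003]
```

```bash
python3 -m crank '[[-0.3,-0.014,0.3,0,0,0,0.4],[-0.526,-0.014,0.6,0,0,0,0.4],[-0.526,-0.014,0.9,0,0,0,0.4],[-0.526,-0.014,0.96,0,0,0,0.4],[-0.526,-0.014,0.96,0,0,0,0.4],[-0.526,-0.014,0.96,0,0,0,0.4]]'; python3 -c "
from h import *
go([469.4,143.5,175],1.696)"
```

```text
time_s: 21.3
eef_pos: [469.2, 143.0, 282.0]
ee_rot: [0.001, -0.063, 0.998, -0.0]
force: [-0.3, 0.1, 0.1]
grip_width: 0.6
grip_force: 0.0
t 21.3 pos [469.2 143.  282. ] shift [-1.00e-03  4.00e-03  1.07e+00] turn [-0.     0.003  0.001]
```

```bash
python3 -m crank '[[0,0.005,0.4,0,0,0,0.4],[0,0.005,0.8,0,0,0,0.4],[0,0.005,1,0,0,0,0.5],[0,0.005,1,0,0,0,0.5]]'; python3 -m crank '[[0,0,0.06,0,0,0,0.5],[0,0,0.06,0,0,0,0.5],[0,0,0.06,0,0,0,1],[0,0,0.06,0,0,0,1],[0,0,0.06,0,0,0,1],[0,0,0.06,0,0,0,1],[0,0,0.06,0,0,0,1]]' 30; python3 -m crank '[[0,0,-0.3,0,0,0,1],[0,0,-0.6,0,0,0,1],[0,0,-1,0,0,0,1],[0,0,-1,0,0,0,1]]'; python3 -c "
from h import *
go([469.4,143.5,340],1.696)"
```

```text
time_s: 21.7
eef_pos: [468.5, 143.8, 180.0]
ee_rot: [-0.001, -0.063, 0.998, -0.0]
force: [0.2, 0.7, 1.1]
grip_width: 0.499
grip_force: 0.0
time_s: 22.4
eef_pos: [469.0, 144.0, 175.6]
ee_rot: [0.001, -0.064, 0.998, -0.0]
force: [-1.4, 0.3, 5.7]
grip_width: 0.164
grip_force: 28.5
time_s: 22.8
eef_pos: [469.5, 144.2, 279.4]
ee_rot: [0.004, -0.064, 0.998, -0.0]
force: [0.9, 0.9, -0.6]
grip_width: 0.159
grip_force: 27.6
t 22.8 pos [469.5 144.2 279.4] shift [-0.003 -0.007 -0.606] turn [-0.001  0.011  0.003]
```

```bash
python3 -m crank '[[-0.13,-0.4,-0.3,0,0,0,1],[-0.26,-0.85,-0.6,0,0,0,1],[-0.27,-0.95,-0.6,0,0,0,1]]'; python3 -m crank '[[-0.13,-0.47,0,0,0,0,1],[-0.27,-0.95,0,0,0,0,1]]';python3 -m crank '[[-0.13,-0.3,0,0,0,0.18,1],[-0.27,-0.6,0,0,0,0.36,1],[-0.27,-0.9,0,0,0,0.54,1],[-0.27,-0.9,0,0,0,0.72,1],[-0.27,-0.9,0,0,0,0.72,1]]';  python3 -c "
from h import *
go([615.6,-207.9,300],.182)"
```

```text
time_s: 23.1
eef_pos: [508.7, 50.7, 337.2]
ee_rot: [0.003, -0.062, 0.998, -0.001]
force: [0.2, -0.4, -0.9]
grip_width: 0.159
grip_force: 27.6
time_s: 23.3
eef_pos: [546.4, -38.5, 334.1]
ee_rot: [-0.0, -0.064, 0.998, 0.0]
force: [1.1, -0.4, -0.2]
grip_width: 0.161
grip_force: 27.6
time_s: 23.8
eef_pos: [584.4, -123.8, 333.3]
ee_rot: [-0.001, 0.219, 0.976, 0.0]
force: [0.2, -0.7, -0.1]
grip_width: 0.16
grip_force: 27.6
t 23.8 pos [ 584.4 -123.8  333.3] shift [-0.642 -0.627  0.331] turn [-1.000e-03 -3.000e-03  1.207e+00]
```

```bash
python3 -m crank '[[-0.2,-0.2,0,0,0,0.18,1],[-0.4,-0.4,0,0,0,0.36,1],[-0.642,-0.627,0,0,0,0.54,1],[-0.642,-0.627,0,0,0,0.7,1]]'; python3 -m crank '[[0,0,0,0,0,0.18,1],[0,0,0,0,0,0.36,1],[0,0,0,0,0,0.5,1],[0,0,0,0,0,0.5,1],[0,0,0,0,0,0.5,1]]';  python3 -c "
from h import *
go([615.6,-207.9,248],.182)"
```

```text
time_s: 24.2
eef_pos: [616.4, -209.7, 333.4]
ee_rot: [-0.0, 0.476, 0.88, -0.0]
force: [-0.3, 0.1, -0.5]
grip_width: 0.164
grip_force: 27.6
time_s: 24.7
eef_pos: [616.0, -206.9, 334.3]
ee_rot: [-0.0, 0.635, 0.773, -0.0]
force: [0.5, -0.1, -0.4]
grip_width: 0.164
grip_force: 27.6
t 24.7 pos [ 616.  -206.9  334.3] shift [-0.01  -0.006  0.863] turn [-0.001 -0.001  0.017]
```

```bash
python3 -m crank '[[-0.01,-0.006,0.3,0,0,0.017,1],[-0.01,-0.006,0.6,0,0,0.017,1],[-0.01,-0.006,0.75,0,0,0.017,1],[-0.01,-0.006,0.82,0,0,0.017,1],[-0.01,-0.006,0.85,0,0,0.017,1],[-0.01,-0.006,0.865,0,0,0.017,1],[-0.01,-0.006,0.87,0,0,0.017,1],[-0.01,-0.006,0.87,0,0,0.017,1]]'; python3 -c "
from h import *
go([615.6,-207.9,247],.182)"
```

```text
time_s: 25.5
eef_pos: [615.7, -208.7, 248.5]
ee_rot: [0.001, 0.642, 0.767, 0.0]
force: [-0.4, -0.4, 0.1]
grip_width: 0.162
grip_force: 27.6
t 25.5 pos [ 615.7 -208.7  248.5] shift [0.008 0.    0.015] turn [ 0.001  0.001 -0.007]
```

```bash
python3 -m crank '[[0,0,0.01,0,0,0,1],[0,0,0.015,0,0,0,1],[0,0,0.015,0,0,0,1]]'; python3 -m crank '[[0,0,0,0,0,0,0.7],[0,0,0,0,0,0,0.6],[0,0,0,0,0,0,0.6],[0,0,0,0,0,0,0.6],[0,0,-0.3,0,0,0,0.6],[0,0,-0.6,0,0,0,0.6],[0,0,-1,0,0,0,0.6],[0,0,-1,0,0,0,0.6]]'; python3 - <<'E'
from h import *
p,d,W=shot("w8")
meas(W,(615.6,-208),30,78,115)
go([474,-88,330],1.57)
E
```

```text
time_s: 25.8
eef_pos: [615.7, -208.6, 246.7]
ee_rot: [0.0, 0.642, 0.767, 0.0]
force: [-0.5, 0.1, 3.8]
grip_width: 0.16
grip_force: 28.6
time_s: 26.6
eef_pos: [615.9, -208.7, 352.2]
ee_rot: [0.005, 0.642, 0.767, 0.001]
force: [0.1, 0.3, -0.4]
grip_width: 0.4
grip_force: 0.0
807 (array([ 615.5, -210.4]), array([18.2, 31.9]), np.float64(0.163)) z [79.6 86.6 99.4]
t 26.65 pos [ 615.7 -208.6  348.9] shift [ 1.437 -1.184  0.18 ] turn [ 1.000e-03  7.000e-03 -1.774e+00]
```

View pics/w8.png

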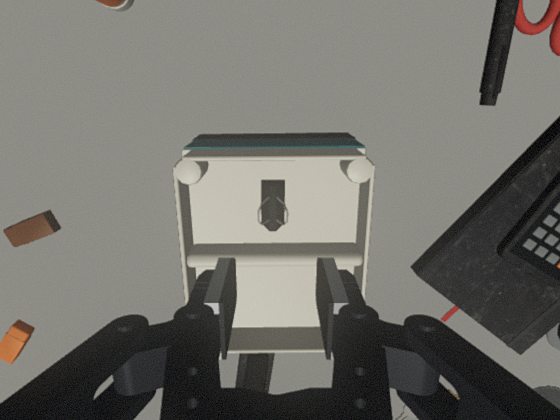

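Clip upright in the left compartment at (272,205). Now the glue stick.

```bash
python3 -m crank '[[0.36,-0.3,0,0,0,0,0.3],[0.72,-0.59,0,0,0,0,0.3]]'; python3 -m crank '[[0.36,-0.3,0,0,0,0,0.3],[0.72,-0.59,0.1,0,0,0,0.3],[0.72,-0.59,0.2,0,0,0,0.3],[0.72,-0.59,0.2,0,0,0,0.3],[0.72,-0.59,0.2,0,0,0,0.3]]'; python3 - <<'E'
from h import *
go([473.8,-87.8,217],.182)
p,d,W=shot("w9");meas(W,(474,-88),45,75,110)
E
```

```text
time_s: 26.85
eef_pos: [543.7, -147.6, 344.0]
ee_rot: [-0.002, 0.642, 0.766, -0.0]
force: [0.3, -0.2, 0.6]
grip_width: 0.699
grip_force: 0.0
time_s: 27.35
eef_pos: [474.7, -88.1, 326.0]
ee_rot: [0.0, 0.642, 0.767, -0.0]
force: [1.6, -0.4, 1.2]
grip_width: 0.704
grip_force: 0.0
t 27.35 pos [474.7 -88.1 326. ] shift [ 0.005 -0.009  1.09 ] turn [-0.     0.    -0.007]
1592 (array([473.6, -87.4]), array([25.2, 25.7]), np.float64(0.165)) z [82.6 88.7 89.7]
```

```bash
python3 -m crank '[[0.005,-0.009,0.4,0,0,0,0.3],[0.005,-0.009,0.8,0,0,0,0.3],[0.005,-0.009,1,0,0,0,0.3],[0.005,-0.009,1,0,0,0,0.3]]';python3 -m crank '[[0,0,0.07,0,0,0,0.3],[0,0,0.07,0,0,0,0.3],[0,0,0.07,0,0,0,1],[0,0,0.07,0,0,0,1],[0,0,0.07,0,0,0,1],[0,0,0.07,0,0,0,1],[0,0,0.07,0,0,0,1]]' 40; python3 -m crank '[[0,0,-0.3,0,0,0,1],[0,0,-0.6,0,0,0,1],[0,0,-1,0,0,0,1],[0,0,-1,0,0,0,1]]'; python3 - <<'E'
from h import *
c,a=np.array([622.3,-244.]),0.182
v=np.array([-np.sin(a),np.cos(a)])
t=c-37*v;print(t.round(1));go([*t,345],a)
E
```

```text
time_s: 27.8
eef_pos: [473.2, -87.7, 224.0]
ee_rot: [-0.002, 0.642, 0.766, -0.001]
force: [1.0, 0.6, 0.8]
grip_width: 0.7
grip_force: 0.0
time_s: 28.5
eef_pos: [473.4, -87.3, 219.9]
ee_rot: [0.001, 0.642, 0.767, 0.0]
force: [-0.1, -0.6, 6.1]
grip_width: 0.304
grip_force: 39.0
time_s: 28.9
eef_pos: [473.8, -87.4, 323.7]
ee_rot: [0.004, 0.642, 0.767, 0.001]
force: [0.1, -0.3, -1.2]
grip_width: 0.296
grip_force: 39.4
[ 629.  -280.4]
t 28.9 pos [473.8 -87.4 323.7] shift [-2.173  1.19  -0.193] turn [ 0.009  0.006 -0.007]
```

```bash
python3 -m crank '[[-0.1,0.05,-0.27,0,0,0,1],[-0.5,0.25,-0.27,0,0,0,1],[-0.8,0.4,-0.27,0,0,0,1]]'; python3 -m crank '[[-0.4,0.2,0,0,0,0,1],[-0.8,0.45,0,0,0,0,1],[-0.8,0.45,0,0,0,0,1]]'; python3 -c "
from h import *
go([629,-280.4,350],.182)"
```

```text
time_s: 29.2
eef_pos: [527.4, -160.2, 346.5]
ee_rot: [0.001, 0.642, 0.767, 0.0]
force: [-0.6, 0.6, 0.9]
grip_width: 0.297
grip_force: 39.4
time_s: 29.5
eef_pos: [586.6, -233.5, 343.6]
ee_rot: [-0.0, 0.643, 0.766, -0.0]
force: [0.5, -0.2, -0.7]
grip_width: 0.295
grip_force: 39.5
t 29.5 pos [ 586.6 -233.5  343.6] shift [-0.535  0.336 -0.065] turn [-0.001 -0.    -0.011]
```

Final glue TCP height is 219.9 + 71 ≈ 291.

```bash
python3 -m crank '[[-0.3,0.17,-0.03,0,0,-0.01,1],[-0.535,0.336,-0.03,0,0,-0.01,1],[-0.535,0.336,-0.03,0,0,-0.01,1],[-0.535,0.336,0.1,0,0,-0.01,1],[-0.535,0.336,0.2,0,0,-0.01,1],[-0.535,0.336,0.3,0,0,-0.01,1],[-0.535,0.336,0.4,0,0,-0.01,1],[-0.535,0.336,0.46,0,0,-0.01,1],[-0.535,0.336,0.5,0,0,-0.01,1],[-0.535,0.336,0.5,0,0,-0.01,1]]'; python3 -c "
from h import *
go([629,-280.4,291],.182)"
```

```text
time_s: 30.5
eef_pos: [627.4, -276.5, 295.7]
ee_rot: [-0.0, 0.639, 0.769, -0.0]
force: [0.6, 0.7, 0.1]
grip_width: 0.298
grip_force: 39.6
t 30.5 pos [ 627.4 -276.5  295.7] shift [-0.041  0.009  0.047] turn [-0.001 -0.001  0.003]
```

```bash
python3 -m crank '[[-0.03,0,0.01,0,0,0,1],[-0.03,0,0.03,0,0,0,1],[-0.03,0,0.04,0,0,0,1],[-0.03,0,0.05,0,0,0,1],[-0.03,0,0.05,0,0,0,1]]'; python3 -m crank '[[0,0,0,0,0,0,1]]'
```

```text
time_s: 31.0
eef_pos: [628.0, -279.5, 291.2]
ee_rot: [0.0, 0.639, 0.769, -0.0]
force: [0.2, -0.3, 0.0]
grip_width: 0.296
grip_force: 39.7
time_s: 31.1
eef_pos: [628.0, -279.5, 291.3]
ee_rot: [0.0, 0.639, 0.769, -0.0]
force: [-0.6, 0.0, 0.5]
grip_width: 0.294
grip_force: 39.7
```

```bash
python3 -m crank '[[0,0,0.01,0,0,0,1],[0,0,0.015,0,0,0,1],[0,0,0.015,0,0,0,1]]'; python3 -m crank '[[0,0,0,0,0,0,0.6],[0,0,0,0,0,0,0.4],[0,0,0,0,0,0,0.35],[0,0,0,0,0,0,0.35],[0,0,-0.3,0,0,0,0.35],[0,0,-0.6,0,0,0,0.35],[0,0,-1,0,0,0,0.35],[0,0,-1,0,0,0,0.35]]'; python3 -m crank '[[0.5,-0.5,0,0,0,0,0.35],[1,-1,0,0,0,0,0.35],[1,-1,0,0,0,0,0.35],[1,-1,0,0,0,0,0.35],[1,-1,0,0,0,0,0.35]]'; python3 - <<'E'
from h import *
p,d=capture("top");W=cloud(d,camera_info("top"))
print("glue",end=" ");meas(W,(628,-280),30,130,175);print("clip",end=" ");meas(W,(615,-208),25,78,115)
for nm,a in (("notes",(391,295,60,5,25)),("pink",(443,15,75,6,30)),("stap",(634,-436,80,15,60))):
    for src in (W,np.load("pics/Wtop.npz")["W"]):print(nm,end=" ");meas(src,a[:2],*a[2:])
p,d=capture("scene");cv2.imwrite("pics/s4.png",cv2.resize(p[110:240,310:483,::-1],(640,480)))
E
```

```text
time_s: 31.4
eef_pos: [628.0, -279.5, 291.0]
ee_rot: [0.001, 0.639, 0.769, -0.0]
force: [-2.2, 1.1, 6.7]
grip_width: 0.304
grip_force: 40.3
time_s: 32.2
eef_pos: [627.9, -279.4, 396.0]
ee_rot: [0.005, 0.639, 0.769, 0.001]
force: [-0.6, 1.4, 0.5]
grip_width: 0.646
grip_force: 0.0
time_s: 32.7
eef_pos: [511.1, -199.4, 390.0]
ee_rot: [0.0, 0.639, 0.769, 0.0]
force: [-0.3, -0.7, -0.7]
grip_width: 0.649
grip_force: 0.0
glue 46 (array([ 626.9, -280.6]), array([21., 21.]), np.float64(0.622)) z [152.5 159.2 164.1]
clip none
notes 411 (array([396.5, 295.2]), array([71.2, 74.3]), np.float64(0.062)) z [ 6.1 10.4 15.8]
notes 425 (array([395.6, 295. ]), array([74.5, 74.1]), np.float64(0.074)) z [ 5.9 10.  15.3]
pink 134 (array([433.2,   6.1]), array([ 13.2, 116.3]), np.float64(0.208)) z [ 8.4 14.2 20.1]
pink 139 (array([433.3,   6.3]), array([ 12.1, 116.4]), np.float64(0.206)) z [ 8.4 14.  21.1]
stap 249 (array([ 631.9, -440.4]), array([ 30.5, 123.8]), np.float64(0.047)) z [28.6 38.2 45.4]
stap 248 (array([ 633.9, -440.5]), array([ 31.2, 124.3]), np.float64(0.011)) z [29.4 38.6 45.5]
```

View pics/s4.png

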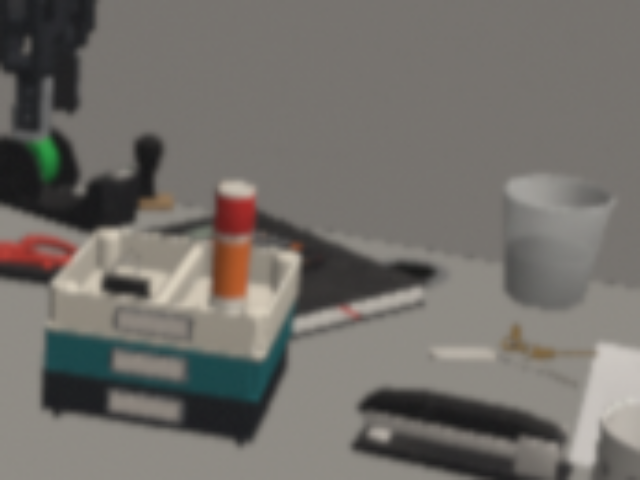

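The stack is flush, the glue stick stands upright in the right compartment with its top at z ≈ 160 mm, the clip is in the left one, and the bystanders haven't moved. Handing in.

```bash
python3 -c "
from rig import ticket
print(ticket.finish_job())"
```

```text
the job is handed in; nothing more can be done
None
```

The organiser is assembled and handed in after about 33 s of robot time. Both trays are seated, the eraser is in the middle tray's left half, and the clip (left) and glue stick (right) stand upright in the top tray. The sticky notes, highlighter and stapler did not move. The hand-in returned no verdict.

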